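# Rake a heap of blocks into a single drying layer

## Robot

A 7-joint arm with a two-finger parallel gripper is mounted at the origin on a cart in front of the work surface, level with it; the furniture and walls round the work are solid. World frame = base frame: x ahead of the robot, y to its left, z up, the work surface at z = 0. Lengths are in m, angles in rad, forces in N, time in s.
With the tool pointing down it reaches from about 0.425 to 0.925 m from the base axis. Payload 6.8 kg.
Tool frame: the origin (TCP) lies on the mounting face of the last link; the fingertips stand 173 mm ahead of it and the grasp point (between the pads) lies 155 mm ahead of it (grip_point_offset is the distance from the TCP to the grasp point, in m); x points along the fingers, z is the direction in which the jaws open and shut, and the axes are right-handed (so a half turn about x gives the same grasp; the last joint's range is limited). The gripper opens to 85 mm and grips with 20 to 120 N. Pads are 22 mm wide; open, the fingers measure 114 mm over their backs; the gripper's body (76 mm by 85 mm) begins 54 mm behind the grasp point. The pads swing forward as they close: fully open they stand 13 mm farther back than shut.
Start: joints at [1.193, 0.477, 0.022, 1.555, -0.011, 1.109, -0.083], TCP at [0.18, -0.651, 0.405] pointing down, gripper open.
Joint ranges: [-2.96, 2.96], [-0.34, 2.1], [-1.41, 1.46], [0.24, 2.44], [-1.37, 4.51], [0.17, 1.92], [-2.96, 2.96]. Speed limits (rad/s): [2.39, 2.39, 3.14, 3.14, 3.14, 3.14, 3.14].

## Interface

Orientations are given as a rotation vector (axis times angle).
In Python, from bench import * gives the robot as it stands. The module is installed in compiled form; this text tells all that it offers.
- The arm moves only by the tool servo_tool, never from a script. Its argument "motion" is a list of rows, each a list of 5 numbers: the shift along the tool's x, y, z in m, then the turn about the tool's x in degrees, then the gripper command: -1 is fully open, 1 is shut, values between are in proportion. In form: [[dx, dy, dz, turn, fingers], ...]. A call has 1 to 8 rows; each row is the pose to reach, as a shift and turn from the pose measured when the call began, along the tool's axes at that moment; what a row does not reach only later rows make up. A row lasts 1/10 s, in which the tool goes at most 50 mm and 8.59 degrees, less where a joint would pass 70% of its speed; a pose out of reach is approached as far as the arm can. A call with a gripper value outside its range is refused whole. The fingers move at their own pace and stop on an object; "force" is the grip in N (left out, the last holds). Time passes only in rows, so rows that repeat a pose let the fingers close. It gives the time, the measured TCP pose, the force and the opening at its end, in the units of the state.
- get_obs(): the state, without advancing time (a new reading comes with each control period).
- grab_frame(name): name is "scene" or "top" or "wrist"; returns the picture (420x560x3 uint8, red, green, blue); there is no depth.
- camera_params(name): a dict with "mtx" (3x3 intrinsics, pixels), "world_to_cam" (4x4, takes a point from world to camera coordinates); the wrist camera has in their place "T_tool_cam" (4x4, takes a point from camera to tool coordinates, whose origin is the TCP and whose axes are the tool frame's). Camera axes: x right, y down, z forward; pixel columns grow to the right and rows downward; lengths in m; the calibration is good to about 2 mm. A picture is of the moment at which its call begins: read the wrist's pose just before it. camera_params takes no time and is no camera call.
- hand_in(): hands the job in, once; it reports no verdict.
The state is a dict: "clock": time; "joints": joint angles; "qvel": joint speeds; "tau": joint torques, N m; "tcp_pos": TCP position; "orientation": TCP orientation; "contact_force": force on the tool from outside, world axes, zero at the start; "moment": the same for the moment, N m; "grip_width": finger opening in m.
Only numpy, scipy, OpenCV 4.12 (cv2) and the standard library are available. Lean on these libraries where they do the work, as an engineer would, in place of code of your own. Each camera call takes 0.05 s, during which the arm holds its last target. There are 200 camera calls.

## Task

The freshly oiled wooden blocks are heaped two high at the far end of the drying tray. Take the flat plywood rake from its sloping stand and rake the three top ones into the empty half nearer you, leaving the three lower ones in the far half, so that all six lie flat on the tray floor in one layer. Then lean the rake back on its stand as you found it; do not touch the blocks with the gripper, and leave the things lying around alone.

Things in the scene. Friction and masses are not known exactly. Their poses are not given: they have to be found in the camera images.
- drying_tray: Shallow plywood tray fixed to the worktop, outside 240 (x) x 210 (y) x 30 mm high, inside 220 x 190 mm. Floor 8 mm above the worktop, walls 10 mm thick, their tops 22 mm above the floor. Origin: centre of the underside. x points from the empty end, near the robot, to the far end with the heap. A dark line across the floor at x = 0 parts the two halves.
- rake: Flat plywood plate 14 mm thick (x), 200 mm long (z), 0.15 kg. Origin: middle of the tooth tips; z runs up to the top edge. Five blunt 22 mm teeth in a head 150 mm wide (y), 77 mm tall; above it the plate is 104 mm wide: too wide to take across its width, so pinch its 14 mm thickness from the top edge, along the slope. On the stand it slopes 35 degrees from vertical, top towards the stand's -x.
- rake_stand: Brown wooden stand fixed to the worktop, base 150 x 140 x 12 mm; origin: centre of its underside. The rake leans on the +x side of its sloping board (100 mm wide, reaching 110 mm up the slope; the rake's upper 90 mm are clear), top 35 degrees from vertical towards the stand's -x (roughly to the robot). At the foot a ledge, with a lip 12 mm high 31 mm out from the board.
- seat (a point): Point on the stand's ledge where the middle of the rake's tooth tips stands when the rake is home: (45, 0, 30) mm in the stand's frame.
- seat_top (a point): Point where the middle of the rake's top edge is when the rake is home, 200 mm up the slope from seat.
- rake_foot (a point): Middle of the rake's tooth tips (the rake's origin).
- rake_top (a point): Middle of the rake's top edge, 200 mm from rake_foot.
- block_1_mid (a point): Centre of block_1: a dark brown wooden block 66 (its x) x 40 (its y) x 26 mm high, 45 g. At the start it lies on the tray floor in the far half, its length roughly along the tray's x. Lying flat on the floor, its centre is 21 mm above the tray's underside.
- block_1: The same block; origin: centre of its underside as it lies at the start.
- block_2_mid (a point): Centre of block_2: a dark brown wooden block 66 (its x) x 40 (its y) x 26 mm high, 45 g. At the start it lies on the tray floor in the far half, its length roughly along the tray's x. Lying flat on the floor, its centre is 21 mm above the tray's underside.
- block_2: The same block; origin: centre of its underside as it lies at the start.
- block_3_mid (a point): Centre of block_3: a dark brown wooden block 66 (its x) x 40 (its y) x 26 mm high, 45 g. At the start it lies on the tray floor in the far half, its length roughly along the tray's x. Lying flat on the floor, its centre is 21 mm above the tray's underside.
- block_3: The same block; origin: centre of its underside as it lies at the start.
- block_4_mid (a point): Centre of block_4: a dark brown wooden block 66 (its x) x 40 (its y) x 26 mm high, 45 g. At the start it lies on top of block_1, 26 mm higher, its length roughly along the tray's x. Lying flat on the floor, its centre is 21 mm above the tray's underside.
- block_4: The same block; origin: centre of its underside as it lies at the start.
- block_5_mid (a point): Centre of block_5: a dark brown wooden block 66 (its x) x 40 (its y) x 26 mm high, 45 g. At the start it lies on top of block_2, 26 mm higher, its length roughly along the tray's x. Lying flat on the floor, its centre is 21 mm above the tray's underside.
- block_5: The same block; origin: centre of its underside as it lies at the start.
- block_6_mid (a point): Centre of block_6: a dark brown wooden block 66 (its x) x 40 (its y) x 26 mm high, 45 g. At the start it lies on top of block_3, 26 mm higher, its length roughly along the tray's x. Lying flat on the floor, its centre is 21 mm above the tray's underside.
- block_6: The same block; origin: centre of its underside as it lies at the start.
- tape_measure: Bystander, loose: yellow tape measure, 43 x 79 x 66 mm. Origin: centre of its underside. Leave it where it is.
- jar: Bystander, loose: clear jar with a grey lid, 56 mm across, 90 mm high. Origin: centre of its underside. Leave it where it is.
- offcut: Bystander, loose: pine offcut, 45 x 120 x 45 mm. Origin: centre of its underside. Leave it where it is.

How it is judged:
By the outcome, as a careful person would: the job done as asked, in the order asked, and still so for the second after the job is handed in, with the robot touching nothing.
It also fails if it takes over 51 s, if anything falls off the work surface, if the arm or the gripper's body presses on something with over 40 N, if the wrist force passes 120 N, or if a joint passes its speed limit or range.

## Working session

There is one attempt and no reset: what is moved stays moved. The work goes in short steps, Python scripts to look and compute and a tool call to move; the robot and the scene stay as the last step left them, time stands still between calls to the robot, and variables do not carry over. Pictures are saved under pics/ and viewed, about 8 in all and at most 12, crops included, and the job is handed in when it is done.

Besides the shell and the picture viewer there is one more tool, called as a command line: name --pt "numbers of a row" for each row, then --argument value for the rest. servo_tool: Moves the arm, as the interface text tells. Its arguments: {"type":"object","properties":{"motion":{"type":"array","items":{"type":"array","items":{"type":"number"}}},"force":{"type":"number"}},"required":["motion"]}

```bash
mkdir -p pics
python3 - <<'E'
from bench import *
import cv2,numpy as np
o=get_obs();print({k:np.round(v,3).tolist() for k,v in o.items()})
for n in("scene","top"):
    cv2.imwrite(f"pics/{n}0.png",grab_frame(n)[:,:,::-1]); c=camera_params(n);print(n,np.round(c["mtx"],1).tolist(),np.round(c["world_to_cam"],3).tolist())
print(np.round(camera_params("wrist")["T_tool_cam"],3).tolist())
E
```

```text
{'clock': 0.0, 'joints': [1.193, 0.478, 0.022, 1.556, -0.012, 1.109, -0.083], 'qvel': [0.002, 0.002, -0.001, 0.001, 0.002, -0.001, -0.0], 'tau': [-0.0, -59.644, 1.607, -28.12, 0.012, 0.009, -0.0], 'tcp_pos': [0.18, -0.65, 0.404], 'orientation': [1.009, 1.326, -1.008], 'contact_force': [0.436, -0.164, -0.58], 'moment': [-0.009, -0.008, -0.026], 'grip_width': 0.086}
scene [[396.4, 0.0, 273.6], [0.0, 396.4, 207.7], [0.0, 0.0, 1.0]] [[-0.53, -0.848, 0.011, 0.407], [-0.412, 0.246, -0.877, 0.295], [0.741, -0.469, -0.48, 0.668], [0.0, 0.0, 0.0, 1.0]]
top [[451.8, 0.0, 286.2], [0.0, 451.8, 209.6], [0.0, 0.0, 1.0]] [[-0.029, -0.999, -0.021, 0.173], [-0.997, 0.031, -0.077, 0.527], [0.077, 0.019, -0.997, 1.166], [0.0, 0.0, 0.0, 1.0]]
[[-0.001, -0.271, 0.962, 0.031], [-0.001, -0.962, -0.271, 0.069], [1.0, -0.001, 0.0, 0.001], [0.0, 0.0, 0.0, 1.0]]
```

View pics/scene0.png

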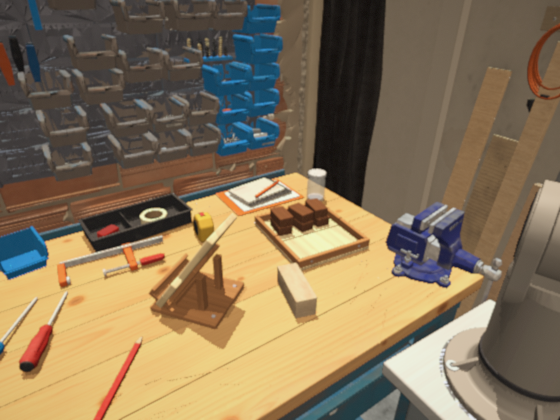

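View pics/top0.png

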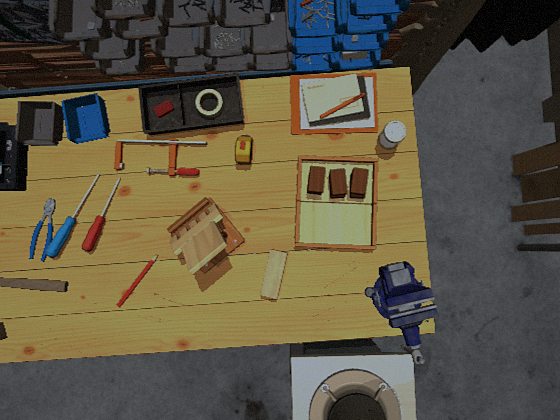

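The overview shows the tray at about (336,203) in the top view, with three stacks in its far half at (316,180), (337,181) and (357,182). The rake is on its stand near (205,240), and the offcut, jar and tape are nearby. I'll zoom in to measure.

Run:
```python
import cv2
a=cv2.imread("pics/top0.png")[140:300,160:400];cv2.imwrite("pics/topz.png",cv2.resize(a,None,fx=3.3,fy=3.3,interpolation=cv2.INTER_CUBIC))
a=cv2.imread("pics/scene0.png")[170:330,145:375];cv2.imwrite("pics/scz.png",cv2.resize(a,None,fx=3.4,fy=3.4,interpolation=cv2.INTER_CUBIC))
```

```text
(no output)
```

View pics/topz.png

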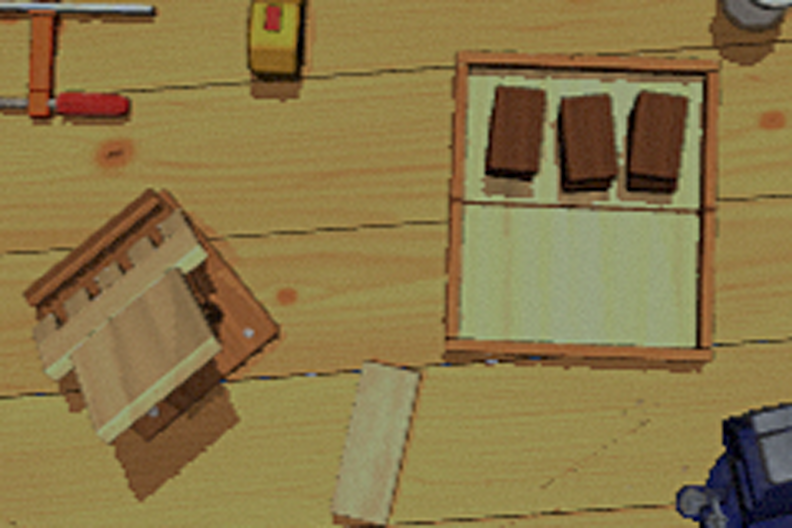

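View pics/scz.png

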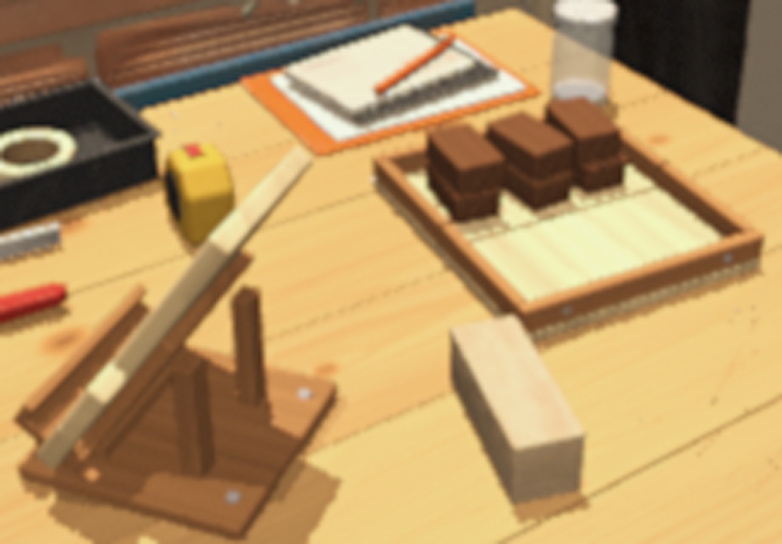

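The zoomed views show everything clearly: rake top edge (107,437)-(218,345), tray rim corners and the block tops. Next I'll cast rays.

```bash
cat > h.py <<'E'
from bench import *
import cv2,numpy as np
from scipy.spatial.transform import Rotation as R
def ray(name,px,pose=None):
    c=camera_params(name)
    if name=="wrist":
        T=np.eye(4);T[:3,:3]=R.from_rotvec(pose[1]).as_matrix();T[:3,3]=pose[0];T=T@c["T_tool_cam"]
    else:T=np.linalg.inv(c["world_to_cam"])
    d=T[:3,:3]@np.linalg.solve(c["mtx"],[px[0],px[1],1.]);return T[:3,3],d
def onz(name,px,z,pose=None):
    o,d=ray(name,px,pose);return o+d*(z-o[2])/d[2]
E
python3 - <<'E'
from h import *
t=lambda u,v:(160+(u+.5)/3.3-.5,140+(v+.5)/3.3-.5)
for n,z,ps in [("rim",.03,[(458,53),(719,62),(711,352),(446,350)]),("raketop front",.198,[(100,430),(214,338)]),("raketop back",.19,[(108,441),(219,347)]),
 ("base/lip",.012,[(278,328),(160,187)]),("b4",.06,[(494,85),(545,89),(536,178),(487,172)]),("b5",.06,[(559,97),(609,93),(615,181),(566,185)]),("b6",.06,[(638,90),(688,96),(677,184),(628,180)]),
 ("offcut",.045,[(363,362),(420,369),(388,523),(333,515)]),("tape",.066,[(250,0),(302,0),(297,75),(250,72)])]:
    q=np.array([onz("top",t(*p),z) for p in ps])
    print(n,np.round(q[:,:2],3).tolist(),"mean",np.round(q.mean(0)[:2],3), "edge0 deg",np.round(np.degrees(np.arctan2(*(q[1]-q[0])[[1,0]])),1),"len",np.linalg.norm(q[1]-q[0]).round(3), np.linalg.norm(q[-1]-q[0]).round(3))
E
```

```text
rim [[0.673, 0.121], [0.659, -0.086], [0.429, -0.07], [0.437, 0.138]] mean [0.549 0.026] edge0 deg -93.9 len 0.208 0.237
raketop front [[0.39, 0.372], [0.45, 0.294]] mean [0.42  0.333] edge0 deg -52.7 len 0.098 0.098
raketop back [[0.383, 0.369], [0.444, 0.292]] mean [0.413 0.33 ] edge0 deg -51.4 len 0.098 0.098
base/lip [[0.458, 0.272], [0.575, 0.365]] mean [0.517 0.318] edge0 deg 38.6 len 0.149 0.149
b4 [[0.641, 0.094], [0.636, 0.055], [0.567, 0.064], [0.573, 0.102]] mean [0.604 0.079] edge0 deg -96.4 len 0.04 0.068
b5 [[0.63, 0.044], [0.632, 0.005], [0.563, 0.003], [0.561, 0.041]] mean [0.596 0.023] edge0 deg -87.3 len 0.039 0.069
b6 [[0.633, -0.017], [0.627, -0.056], [0.559, -0.044], [0.563, -0.007]] mean [ 0.596 -0.031] edge0 deg -98.8 len 0.039 0.071
offcut [[0.43, 0.202], [0.423, 0.158], [0.306, 0.186], [0.313, 0.229]] mean [0.368 0.194] edge0 deg -98.6 len 0.045 0.12
tape [[0.713, 0.282], [0.712, 0.241], [0.653, 0.246], [0.656, 0.283]] mean [0.683 0.263] edge0 deg -92.0 len 0.041 0.057
```

Run:
```python
from h import *
o=get_obs();M=R.from_rotvec(o["orientation"]).as_matrix();print("cols tool x,y,z\n",M.round(3))
c=np.radians(38.3);s=np.radians(35)
ax=np.array([np.sin(s)*np.cos(c),np.sin(s)*np.sin(c),-np.cos(s)]);print("slope down dir",ax.round(3),"angle deg",np.degrees(np.arccos(ax@M[:,0])))
```

```text
cols tool x,y,z
 [[-0.001  0.964  0.267]
 [ 0.002  0.267 -0.964]
 [-1.    -0.    -0.002]]
slope down dir [ 0.45   0.355 -0.819] angle deg 34.96955923098777
```

Add to h.py:
```python
def st():
    o=get_obs();M=R.from_rotvec(o["orientation"]).as_matrix();g=o["tcp_pos"]+.155*M[:,0];yaw=np.degrees(np.arctan2(M[1,2],M[0,2]))
    print("t",round(o["clock"],2),"grasp",g.round(4),"yaw",round(yaw,2),"tilt",M[:2,0].round(3),"w",round(o["grip_width"],4),"F",np.round(o["contact_force"],1),"q",np.round(o["joints"],2));return o,M,g,yaw
def to(g,yaw):
    o,M,g0,y0=st();print("shift",np.round(M.T@(np.array(g)-g0),4),"turn",round(-((yaw-y0+180)%360-180),2))
def rz(r,z,a=38.3): a=np.radians(a);return [r*np.cos(a),r*np.sin(a),z]
```

```text
(no output)
```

servo_tool --pt "0 0.525 -0.322 -68 -1" --pt "0 0.525 -0.322 -68 -1" --pt "0 0.525 -0.322 -68 -1" --pt "0 0.525 -0.322 -68 -1" --pt "0 0.525 -0.322 -68 -1" --pt "0 0.525 -0.322 -68 -1" --pt "0 0.525 -0.322 -68 -1" --pt "0 0.525 -0.322 -68 -1"

```text
clock: 0.9
tcp_pos: [0.4536, -0.3564, 0.4043]
orientation: [0.086, 1.57, -0.084]
contact_force: [-0.4, -1.3, 0.8]
grip_width: 0.0853
```

```bash
python3 -c "
from h import *
to(rz(.543,.255),38.3)"
```

```text
t 0.9 grasp [ 0.4534 -0.3561  0.2493] yaw -6.21 tilt [-0.001  0.002] w 0.0853 F [-0.4 -1.3  0.8] q [ 0.84  0.34 -0.36  1.78  0.13  1.05  0.33]
shift [-0.0046  0.6856 -0.1021] turn -44.51
```

servo_tool --pt "0 0.37 0.09 -25 -1" --pt "0 0.37 0.09 -25 -1" --pt "0 0.37 0.09 -25 -1" --pt "0 0.37 0.09 -25 -1" --pt "0 0.37 0.09 -25 -1" --pt "0 0.37 0.09 -25 -1" --pt "0 0.37 0.09 -25 -1" --pt "0 0.69 -0.1 -44.5 -1"

```text
clock: 1.7
tcp_pos: [0.5561, 0.0198, 0.4047]
orientation: [-0.373, 1.536, 0.378]
contact_force: [0.1, 0.4, 0.1]
grip_width: 0.0852
```

```bash
python3 -c "
from h import *
to(rz(.543,.255),38.3)"
```

```text
t 1.7 grasp [0.5563 0.0203 0.2497] yaw 27.48 tilt [0.001 0.003] w 0.0852 F [0.1 0.4 0.1] q [ 0.36  0.35 -0.63  1.81  0.23  1.06  0.13]
shift [-0.0044  0.3406  0.0304] turn -10.82
```

servo_tool --pt "-0.005 0.341 0.03 -10.8 -1" --pt "-0.005 0.341 0.03 -10.8 -1" --pt "-0.005 0.341 0.03 -10.8 -1" --pt "-0.005 0.341 0.03 -10.8 -1" --pt "-0.005 0.341 0.03 -10.8 -1" --pt "-0.005 0.341 0.03 -10.8 -1" --pt "-0.005 0.341 0.03 -10.8 -1" --pt "-0.005 0.341 0.03 -10.8 -1"

```text
clock: 2.5
tcp_pos: [0.4212, 0.3421, 0.4113]
orientation: [-0.525, 1.502, 0.537]
contact_force: [-0.4, 0.4, 0.3]
grip_width: 0.0852
```

Run:
```python
from h import *
to(rz(.543,.179),38.3)
o=get_obs();im=grab_frame("wrist");cv2.imwrite("pics/w1.png",im[:,:,::-1]);print(camera_params("wrist")["mtx"].round(1).tolist())
# predicted rake top corners in the wrist image
T=np.eye(4);T[:3,:3]=R.from_rotvec(o["orientation"]).as_matrix();T[:3,3]=o["tcp_pos"];T=np.linalg.inv(T@camera_params("wrist")["T_tool_cam"]);K=camera_params("wrist")["mtx"]
c=np.radians(38.3);y=np.array([-np.sin(c),np.cos(c),0])
for P in (rz(.5323,.194),):
  for s in(-.052,0,.052):
    q=K@(T[:3]@np.r_[np.array(P)+s*y,1]);print((q[:2]/q[2]).round(0))
```

```text
t 2.5 grasp [0.4212 0.3433 0.2563] yaw 38.88 tilt [-0.     0.008] w 0.0852 F [-0.4  0.4  0.3] q [-0.15  0.35 -0.8   1.83  0.28  1.07 -0.37]
shift [ 0.0772 -0.0088 -0.0007] turn 0.58
[[290.6, 0.0, 277.1], [0.0, 290.6, 208.7], [0.0, 0.0, 1.0]]
[261. 309.]
[261. 243.]
[261. 167.]
```

View pics/w1.png

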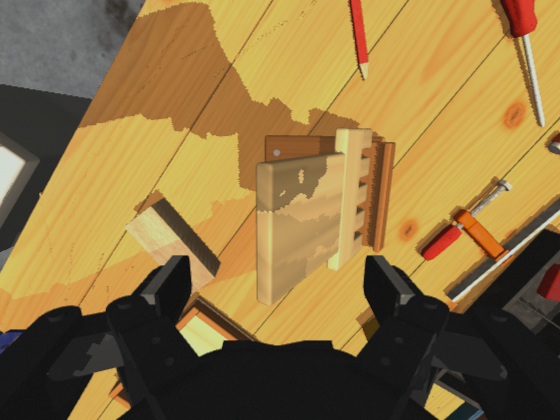

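The wrist view shows the rake's top edge at column 263, rows 163–303. Prediction was column 261, rows 167–309, so they agree to about 3 mm. Descending.

servo_tool --pt "0.025 -0.007 0 0.6 -1" --pt "0.05 -0.007 0 0.6 -1" --pt "0.077 -0.007 0 0.6 -0.6" --pt "0.077 -0.007 0 0.6 -0.3" --pt "0.077 -0.007 0 0.6 -0.15" --pt "0.077 -0.007 0 0.6 -0.15" --force 20

```text
clock: 3.15
tcp_pos: [0.4282, 0.3341, 0.335]
orientation: [-0.515, 1.504, 0.523]
contact_force: [-0.8, 0.5, 0.8]
grip_width: 0.049
```

```bash
python3 -c "
from h import *
to(rz(.570,.195),38.3);to(rz(.600,.206),38.3);to(rz(.631,.212),38.3);to(rz(.647,.214),38.3)"
```

```text
t 3.15 grasp [0.4285 0.335  0.18  ] yaw 38.02 tilt [0.002 0.006] w 0.049 F [-0.8  0.5  0.8] q [-0.18  0.44 -0.75  1.9   0.37  0.93 -0.44]
shift [-0.0148  0.0028  0.0262] turn -0.28
t 3.15 grasp [0.4285 0.335  0.18  ] yaw 38.02 tilt [0.002 0.006] w 0.049 F [-0.8  0.5  0.8] q [-0.18  0.44 -0.75  1.9   0.37  0.93 -0.44]
shift [-0.0257  0.003   0.0562] turn -0.28
t 3.15 grasp [0.4285 0.335  0.18  ] yaw 38.02 tilt [0.002 0.006] w 0.049 F [-0.8  0.5  0.8] q [-0.18  0.44 -0.75  1.9   0.37  0.93 -0.44]
shift [-0.0315  0.0032  0.0873] turn -0.28
t 3.15 grasp [0.4285 0.335  0.18  ] yaw 38.02 tilt [0.002 0.006] w 0.049 F [-0.8  0.5  0.8] q [-0.18  0.44 -0.75  1.9   0.37  0.93 -0.44]
shift [-0.0334  0.0033  0.1033] turn -0.28
```

servo_tool --pt "-0.008 0 0.013 -0.3 -0.1" --pt "-0.015 0 0.026 -0.3 0.05" --pt "-0.021 0 0.041 -0.3 0.15" --pt "-0.026 0 0.056 -0.3 0.25" --pt "-0.029 0 0.072 -0.3 0.32" --pt "-0.031 0 0.087 -0.3 0.4" --pt "-0.033 0 0.103 -0.3 0.45" --pt "-0.033 0 0.103 -0.3 0.5"

```text
clock: 3.95
tcp_pos: [0.5108, 0.3981, 0.3704]
orientation: [-0.517, 1.5, 0.527]
contact_force: [0.0, 0.1, -0.3]
grip_width: 0.0213
```

Run:
```python
from h import *
st();a=grab_frame("scene")[130:330,130:330];b=grab_frame("wrist")
cv2.imwrite("pics/c2.png",np.hstack([cv2.resize(a,(420,420)),cv2.resize(b[100:380,150:400],(375,420))])[:,:,::-1])
```

```text
t 3.95 grasp [0.5115 0.3994 0.2154] yaw 38.25 tilt [0.004 0.009] w 0.0213 F [ 0.   0.1 -0.3] q [-0.25  0.56 -0.72  1.62  0.4   1.1  -0.41]
```

View pics/c2.png

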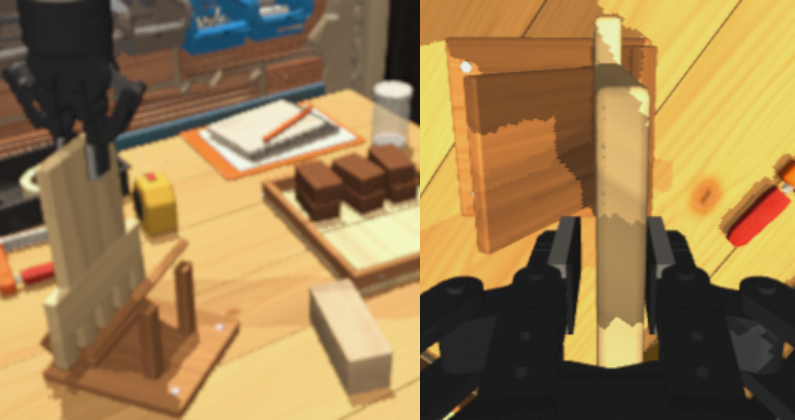

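The rake now stands upright on its ledge, centred between the pads. I'll close on it and lift.

servo_tool --pt "0 0 0 0 1" --pt "0 0 0 0 1" --pt "0 0 0 0 1" --pt "0 0 0 0 1" --pt "-0.02 0 0 0 1" --pt "-0.05 0 0 0 1" --pt "-0.08 0 0 0 1" --pt "-0.1 0 0 0 1" --force 90

```text
clock: 4.85
tcp_pos: [0.5092, 0.3969, 0.4715]
orientation: [-0.517, 1.499, 0.528]
contact_force: [-0.3, 0.5, -1.0]
grip_width: 0.0129
```

Run:
```python
from h import *
o,M,g,y=st();w=grab_frame("wrist");a=grab_frame("scene")[60:330,130:330]
cv2.imwrite("pics/c3.png",np.hstack([cv2.resize(a,(311,420)),cv2.resize(w[100:380,150:400],(375,420))])[:,:,::-1])
to([.66,.02,.34],-4)
```

```text
t 4.85 grasp [0.5101 0.3983 0.3165] yaw 38.31 tilt [0.005 0.009] w 0.0129 F [-0.3  0.5 -1. ] q [-0.23  0.47 -0.75  1.51  0.33  1.27 -0.35]
t 4.95 grasp [0.5105 0.3991 0.3176] yaw 38.3 tilt [0.008 0.011] w 0.0132 F [ 0.2 -0.  -1.3] q [-0.23  0.47 -0.75  1.51  0.33  1.27 -0.35]
shift [-0.0255 -0.3901 -0.1174] turn 42.3
```

View pics/c3.png

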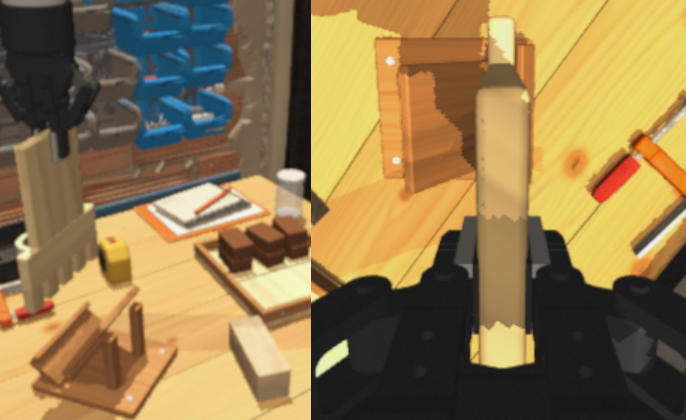

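Run:
```python
from h import *
o,M,g,y=st();c=camera_params("scene")
def pr(P):
    q=c["mtx"]@(c["world_to_cam"][:3]@np.r_[P,1]);q=q[:2]/q[2];return ((q-[130,60])*1.555).round(0)
for d in(.180,.185,.190):
    print(d,[pr(g+M@np.array([d,s*.075,e*.007])) for s in(-1,1) for e in(-1,1)])
print("top",[pr(g+M@np.array([-.015,s*.052,e*.007])) for s in(-1,1) for e in(-1,1)])
cv2.imwrite("pics/c4.png",cv2.resize(cv2.imread("pics/c3.png")[100:330,0:130],None,fx=4,fy=2.6,interpolation=cv2.INTER_CUBIC)[:600])
```

```text
t 4.95 grasp [0.5105 0.3991 0.3176] yaw 38.3 tilt [0.008 0.011] w 0.0132 F [ 0.2 -0.  -1.3] q [-0.23  0.47 -0.75  1.51  0.33  1.27 -0.35]
0.18 [array([100., 251.]), array([ 91., 249.]), array([ 36., 312.]), array([ 26., 309.])]
0.185 [array([100., 254.]), array([ 91., 253.]), array([ 36., 315.]), array([ 26., 312.])]
0.19 [array([100., 258.]), array([ 91., 256.]), array([ 37., 318.]), array([ 27., 316.])]
top [array([ 79., 121.]), array([ 68., 119.]), array([ 26., 150.]), array([ 15., 148.])]
```

View pics/c4.png

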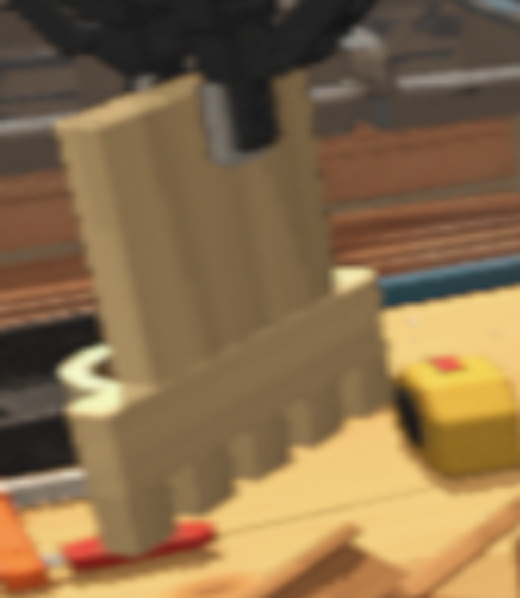

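servo_tool --pt "-0.005 -0.39 -0.117 42.3 1" --pt "-0.005 -0.39 -0.117 42.3 1" --pt "-0.005 -0.39 -0.117 42.3 1" --pt "-0.005 -0.39 -0.117 42.3 1" --pt "-0.005 -0.39 -0.117 42.3 1" --pt "-0.005 -0.39 -0.117 42.3 1" --pt "-0.005 -0.39 -0.117 42.3 1" --pt "-0.005 -0.39 -0.117 42.3 1"

```text
clock: 5.75
tcp_pos: [0.6571, 0.0226, 0.4725]
orientation: [0.063, 1.564, -0.046]
contact_force: [0.8, 0.4, -1.3]
grip_width: 0.013
```

```bash
cat >> h.py <<'E'
TY=-4.1
def tr(x,y,foot,d=.182):
    a=np.radians(TY);return [.549+x*np.cos(a)-y*np.sin(a),.026+x*np.sin(a)+y*np.cos(a),foot+d]
E
python3 -c "
from h import *
to(tr(.110,0,.136),-4);to(tr(.110,0,.042),-4)"
```

```text
t 5.75 grasp [0.6581 0.0243 0.3176] yaw -4.0 tilt [0.007 0.01 ] w 0.013 F [ 0.8  0.4 -1.3] q [ 0.23  0.44 -0.5   1.49  0.21  1.25 -0.37]
shift [-0.0005 -0.0061  0.0011] turn -0.0
t 5.75 grasp [0.6581 0.0243 0.3176] yaw -4.0 tilt [0.007 0.01 ] w 0.013 F [ 0.8  0.4 -1.3] q [ 0.23  0.44 -0.5   1.49  0.21  1.25 -0.37]
shift [ 0.0935 -0.0071  0.0005] turn -0.0
```

servo_tool --pt "0.03 -0.007 0.002 0 1" --pt "0.06 -0.007 0.002 0 1" --pt "0.08 -0.007 0.002 0 1" --pt "0.09 -0.007 0.002 0 1" --pt "0.093 -0.007 0.002 0 1"

```text
clock: 6.25
tcp_pos: [0.6588, 0.0163, 0.3772]
orientation: [0.063, 1.567, -0.046]
contact_force: [0.4, 0.4, -1.3]
grip_width: 0.0127
```

Run:
```python
from h import *
st();a=grab_frame("scene")[150:280,230:390];w=grab_frame("wrist")
cv2.imwrite("pics/c5.png",np.vstack([cv2.resize(a,None,fx=3,fy=3,interpolation=cv2.INTER_CUBIC),cv2.resize(w[60:],(480,206))])[:600,:,::-1])
to(tr(.08,0,.042),-4)
```

```text
t 6.25 grasp [0.6593 0.0179 0.2222] yaw -3.99 tilt [0.004 0.01 ] w 0.0127 F [ 0.4  0.4 -1.3] q [ 0.23  0.52 -0.48  1.6   0.25  1.08 -0.39]
t 6.35 grasp [0.6603 0.0183 0.2243] yaw -3.98 tilt [0.007 0.011] w 0.0126 F [-0.1  1.  -0.8] q [ 0.23  0.52 -0.49  1.6   0.25  1.08 -0.39]
shift [ 0.0001 -0.0002 -0.0316] turn 0.02
```

View pics/c5.png

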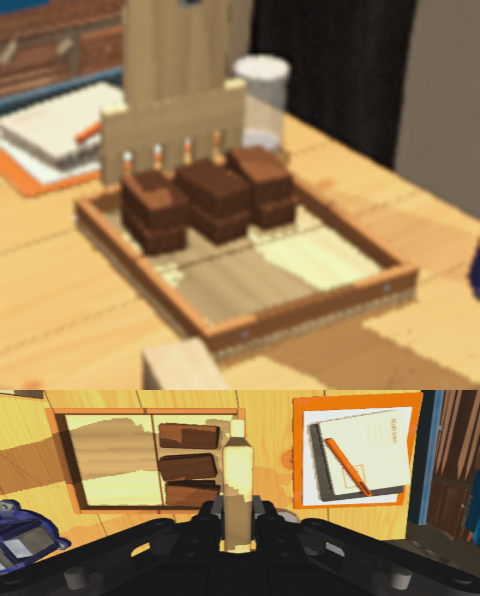

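The rake hangs just behind the heap, with its teeth at about the level of the top blocks. I'll check tooth height numerically from the near tooth's lower corner at crop (108,185).

Run:
```python
from h import *
o,M,g,y=st();c=camera_params("scene")
for d in(.176,.182,.188):
    for s in(-1,1):
        q=c["mtx"]@(c["world_to_cam"][:3]@np.r_[g+M@np.array([d,s*.075,-.007]),1]);q=q[:2]/q[2];print(d,s,(q-[230,150])*3)
    q=c["mtx"]@(c["world_to_cam"][:3]@np.r_[g+M@np.array([d-.077,.075,-.007]),1]);q=q[:2]/q[2];print("headtop",(q-[230,150])*3)
```

```text
t 6.35 grasp [0.6603 0.0183 0.2243] yaw -3.98 tilt [0.007 0.011] w 0.0126 F [-0.1  1.  -0.8] q [ 0.23  0.52 -0.49  1.6   0.25  1.08 -0.39]
0.176 -1 [244.04139105 144.53302501]
0.176 1 [105.92681584 176.90979774]
headtop [107.0916498  100.64830618]
0.182 -1 [243.61396457 150.02518897]
0.182 1 [105.83936576 182.63514042]
headtop [106.99794724 106.78299749]
0.188 -1 [243.18866672 155.49000125]
0.188 1 [105.75237639 188.33032003]
headtop [106.90475562 112.88423834]
```

servo_tool --pt "-0.003 0 -0.01 0 1" --pt "-0.003 0 -0.022 0 1" --pt "-0.003 0 -0.04 0 1" --pt "-0.003 0 -0.062 0 1" --pt "-0.003 0 -0.086 0 1" --pt "-0.003 0 -0.11 0 1" --pt "-0.003 0 -0.13 0 1" --pt "-0.003 0 -0.13 0 1"

```text
clock: 7.15
tcp_pos: [0.5265, 0.0262, 0.3823]
orientation: [0.061, 1.564, -0.046]
contact_force: [0.3, 0.0, -2.2]
grip_width: 0.0131
```

Run:
```python
from h import *
st();a=grab_frame("scene")[150:280,230:390];w=grab_frame("top")[145:265,280:400]
cv2.imwrite("pics/c6.png",np.hstack([cv2.resize(a,None,fx=2.5,fy=2.5,interpolation=cv2.INTER_CUBIC),cv2.resize(w,(325,325))])[:600,:,::-1])
```

```text
t 7.15 grasp [0.5275 0.0276 0.2274] yaw -3.91 tilt [0.006 0.009] w 0.0131 F [ 0.3  0.  -2.2] q [ 0.29  0.31 -0.54  1.9   0.18  0.97 -0.4 ]
```

View pics/c6.png

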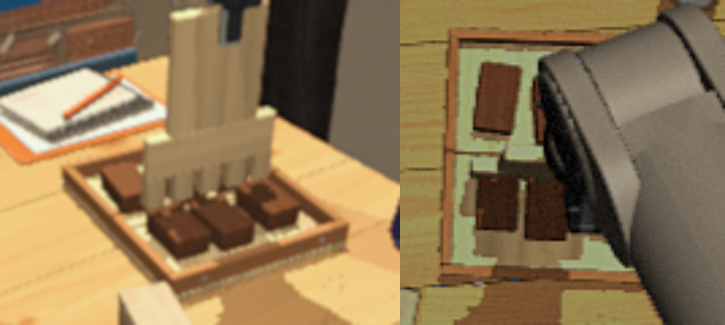

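All three top blocks dropped flat into the near half. I'll lift, clear the view and check numerically from above.

servo_tool --pt "-0.04 0 0 0 1" --pt "-0.09 0 0 0 1" --pt "-0.1 0.05 0 0 1" --pt "-0.1 0.1 0 -8 1" --pt "-0.1 0.15 0 -16 1" --pt "-0.1 0.2 0.01 -24 1" --pt "-0.1 0.25 0.01 -32 1" --pt "-0.1 0.3 0.01 -40 1"

```text
clock: 8.05
tcp_pos: [0.5596, 0.3232, 0.4861]
orientation: [-0.489, 1.501, 0.5]
contact_force: [1.8, 0.3, -1.6]
grip_width: 0.0129
```

```bash
cat > blk.py <<'E'
from h import *
im=grab_frame("top");cv2.imwrite("pics/t_last.png",im[:,:,::-1]);h=cv2.cvtColor(im,cv2.COLOR_RGB2HSV)
m=((im.max(2)<120)&(h[...,1]>100)&((h[...,0]<14))).astype(np.uint8);m[:150]=0;m[255:]=0;m[:,:292]=0;m[:,384:]=0
m=cv2.morphologyEx(m,cv2.MORPH_OPEN,np.ones((3,3),np.uint8))
a=np.radians(TY)
for k in cv2.findContours(m,cv2.RETR_EXTERNAL,cv2.CHAIN_APPROX_NONE)[0]:
    if cv2.contourArea(k)<60: continue
    q=np.array([onz("top",p,.034)[:2] for p in k[:,0,:].astype(float)])-[.549,.026]
    q=q@np.array([[np.cos(a),-np.sin(a)],[np.sin(a),np.cos(a)]])
    r=cv2.minAreaRect((q*1000).astype(np.float32));print("centre",np.round(r[0],0),"size",np.round(r[1],0),"ang",round(r[2],0),"x range",(q[:,0]*1000).round(0).min(),(q[:,0]*1000).round(0).max())
E
python3 blk.py; python3 -c "
from h import *
to(rz(.647,.32),38.3)"
```

```text
centre [-51.   6.] size [38. 63.] ang 89.0 x range -83.0 -20.0
centre [-41. -56.] size [62. 39.] ang 2.0 x range -73.0 -11.0
centre [-43.  54.] size [63. 36.] ang 2.0 x range -75.0 -11.0
centre [ 45. -52.] size [39. 63.] ang 89.0 x range 13.0 77.0
centre [43.  1.] size [63. 38.] ang 5.0 x range 10.0 75.0
centre [51. 57.] size [38. 65.] ang 84.0 x range 19.0 83.0
t 8.1 grasp [0.558  0.3349 0.331 ] yaw 37.24 tilt [0.008 0.019] w 0.0134 F [-0.3  8.4  0.2] q [-0.1   0.47 -0.76  1.49  0.32  1.29 -0.24]
shift [ 0.0119  0.0829 -0.0002] turn -1.06
```

All six lie flat: three in the near half (x −83…−11 mm) and three in the far half (x 10…83 mm). Next is returning the rake.

servo_tool --pt "0.011 0.03 0 -1 1" --pt "0.011 0.06 0 -1 1" --pt "0.011 0.083 0 -1 1" --pt "0.011 0.083 0 -1 1" --pt "0.011 0.083 0 -1 1" --pt "0.011 0.083 0 -1 1"

```text
clock: 8.7
tcp_pos: [0.508, 0.3971, 0.4758]
orientation: [-0.508, 1.493, 0.531]
contact_force: [0.2, -0.5, -2.7]
grip_width: 0.0128
```

```bash
python3 -c "
from h import *
to([.5105,.399,.222],38.3)"
```

```text
t 8.7 grasp [0.5093 0.3999 0.3208] yaw 38.11 tilt [0.009 0.018] w 0.0128 F [ 0.2 -0.5 -2.7] q [-0.22  0.47 -0.77  1.51  0.34  1.27 -0.36]
shift [ 0.0988 -0.0023 -0.0014] turn -0.19
```

servo_tool --pt "0.03 -0.002 -0.001 0 1" --pt "0.06 -0.002 -0.001 0 1" --pt "0.085 -0.002 -0.001 0 1" --pt "0.094 -0.002 -0.001 0 1" --pt "0.098 -0.002 -0.001 0 1" --pt "0.1 -0.002 -0.001 0 1" --pt "0.102 -0.002 -0.001 0 1" --pt "0.104 -0.002 -0.001 0 1"

```text
clock: 9.5
tcp_pos: [0.5096, 0.3974, 0.3741]
orientation: [-0.507, 1.49, 0.531]
contact_force: [-2.1, -3.3, 16.2]
grip_width: 0.0129
```

```bash
python3 -c "
from h import *
to([.5105,.399,.2154],38.3)"
```

```text
t 9.5 grasp [0.5113 0.4005 0.2191] yaw 38.09 tilt [0.011 0.02 ] w 0.0129 F [-2.1 -3.3 16.2] q [-0.24  0.56 -0.74  1.63  0.41  1.09 -0.42]
shift [ 0.0037 -0.0007 -0.0016] turn -0.21
```

servo_tool --pt "-0.003 0 0 0 1" --pt "-0.003 -0.001 -0.006 0 1" --pt "-0.001 -0.001 -0.006 0 1" --pt "0.001 -0.001 -0.006 0 1" --pt "0.002 -0.001 -0.006 0 1" --pt "0.002 -0.001 -0.006 0 1"

```text
clock: 10.1
tcp_pos: [0.5055, 0.3928, 0.3715]
orientation: [-0.507, 1.491, 0.531]
contact_force: [0.3, -0.1, -2.0]
grip_width: 0.0131
```

```bash
python3 -c "
from h import *
to([.5105,.399,.2154],38.3)"
```

```text
t 10.1 grasp [0.5071 0.3958 0.2165] yaw 38.08 tilt [0.01  0.019] w 0.0131 F [ 0.3 -0.1 -2. ] q [-0.23  0.55 -0.74  1.65  0.41  1.08 -0.42]
shift [0.0012 0.0004 0.0046] turn -0.22
```

servo_tool --pt "0.001 0 0 0 1" --pt "0.002 0 0 0 1" --pt "0.003 0 0 0 1" --pt "0.003 0 0 0 1"

```text
clock: 10.5
tcp_pos: [0.5055, 0.3934, 0.3703]
orientation: [-0.507, 1.49, 0.531]
contact_force: [-2.2, -1.9, 9.1]
grip_width: 0.0133
```

servo_tool --pt "0 0 0 0 0.6" --pt "0 0 0 0 0.48" --pt "0.001 0 -0.008 0 0.44" --pt "0.002 0 -0.016 0 0.38" --pt "0.003 0 -0.024 0 0.32" --pt "0.005 0 -0.032 0 0.27" --pt "0.007 0 -0.04 0 0.22" --pt "0.009 0 -0.048 0 0.18" --force 20

```text
clock: 11.3
tcp_pos: [0.4672, 0.3634, 0.36]
orientation: [-0.507, 1.49, 0.531]
contact_force: [-0.7, 0.3, -1.1]
grip_width: 0.0353
```

Run:
```python
from h import *
to(rz(.543,.183),38.3);a=grab_frame("scene")[130:330,130:330];b=grab_frame("wrist")
cv2.imwrite("pics/c7.png",np.hstack([cv2.resize(a,(420,420)),cv2.resize(b[100:380,150:400],(375,420))])[:,:,::-1])
```

```text
t 11.3 grasp [0.469  0.3665 0.205 ] yaw 38.08 tilt [0.012 0.02 ] w 0.0353 F [-0.7  0.3 -1.1] q [-0.19  0.49 -0.76  1.77  0.39  1.01 -0.43]
shift [ 0.021   0.0027 -0.0527] turn -0.22
```

View pics/c7.png

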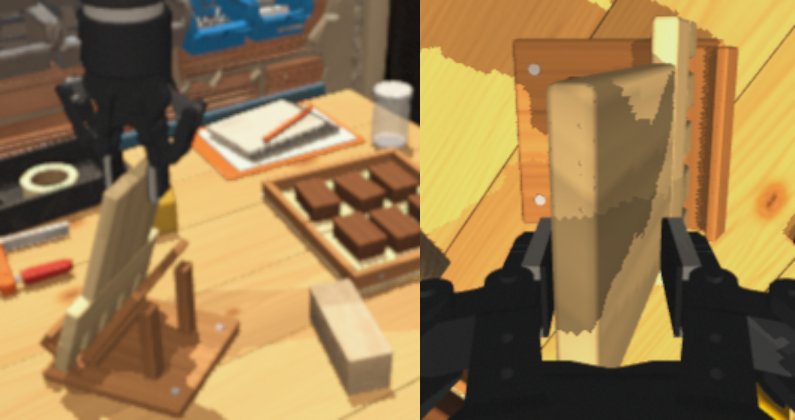

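The rake is tipping back properly: foot behind the lip, back leaning on the inner pad. I'll keep going down the arc.

servo_tool --pt "0.003 0.001 -0.009 0 0.12" --pt "0.006 0.001 -0.018 0 0.06" --pt "0.01 0.002 -0.027 0 0" --pt "0.014 0.002 -0.036 0 -0.06" --pt "0.017 0.002 -0.045 0 -0.14" --pt "0.021 0.002 -0.053 0 -0.22" --pt "0.021 0.002 -0.053 0 -0.4" --pt "0.021 0.002 -0.053 0 -0.4"

```text
clock: 12.2
tcp_pos: [0.4243, 0.3325, 0.3379]
orientation: [-0.508, 1.49, 0.53]
contact_force: [-0.2, -0.5, 0.2]
grip_width: 0.0596
```

servo_tool --pt "0 0 0 0 -0.8" --pt "0 0 0 0 -1" --pt "0 0 0 0 -1" --pt "-0.03 0 0 0 -1" --pt "-0.08 0 0 0 -1" --pt "-0.11 0 0 0 -1" --pt "-0.11 0 0 0 -1"

```text
clock: 12.9
tcp_pos: [0.4236, 0.3318, 0.4527]
orientation: [-0.505, 1.482, 0.532]
contact_force: [0.0, 0.1, -0.8]
grip_width: 0.0853
```

Run:
```python
from h import *
o,M,g,y=st();w=grab_frame("wrist");a=grab_frame("scene")[170:330,145:345]
cv2.imwrite("pics/c8.png",np.hstack([cv2.resize(a,(525,420),interpolation=cv2.INTER_CUBIC),cv2.resize(w[80:360,180:380],(275,385))[:, :] if 0 else cv2.resize(w[80:360,200:380],(270,420))])[:,:,::-1])
cw=camera_params("wrist");T=np.eye(4);T[:3,:3]=M;T[:3,3]=o["tcp_pos"];W=np.linalg.inv(T@cw["T_tool_cam"]);cs=camera_params("scene")
c=np.radians(38.3);yy=np.array([-np.sin(c),np.cos(c),0]);n=np.array([.819*np.cos(c),.819*np.sin(c),.574])
for s in(-.052,.052):
  for e in(-.007,.007):
    P=np.r_[np.array(rz(.5323,.194))+s*yy+e*n,1]
    q=cw["mtx"]@(W[:3]@P);r=cs["mtx"]@(cs["world_to_cam"][:3]@P)
    print("wrist crop",((q[:2]/q[2]-[200,80])*1.5).round(0),"scene crop",((r[:2]/r[2]-[145,170])*2.625).round(0))
```

```text
t 12.9 grasp [0.4264 0.3355 0.2977] yaw 38.08 tilt [0.018 0.024] w 0.0853 F [ 0.   0.1 -0.8] q [-0.08  0.3  -0.84  1.79  0.25  1.12 -0.34]
wrist crop [ 84. 284.] scene crop [245. 119.]
wrist crop [104. 290.] scene crop [230. 107.]
wrist crop [ 79. 102.] scene crop [180. 193.]
wrist crop [101. 103.] scene crop [164. 179.]
```

View pics/c8.png

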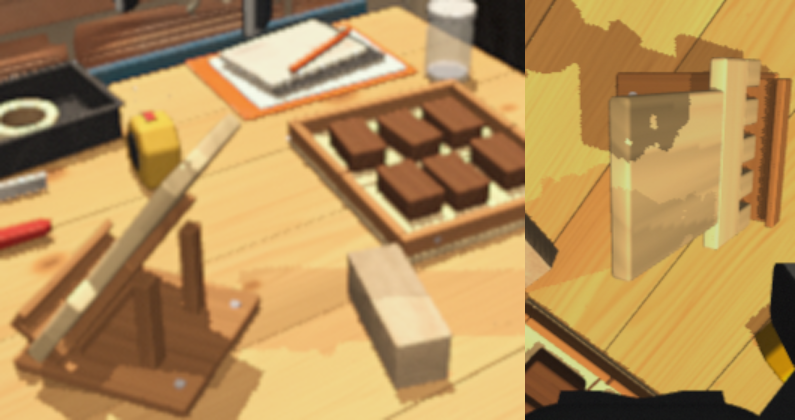

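The rake leans at home: scene-crop top corner at (237,120), which is within 1–2 px of the start picture. One last numeric check before handing in.

```bash
python3 blk.py
python3 - <<'E'
from h import *
g=lambda a:cv2.cvtColor(a,cv2.COLOR_BGR2GRAY)
s0=g(cv2.imread("pics/scene0.png"));s1=g(grab_frame("scene")[:,:,::-1].copy())
for n,x,y,w,h in[("rake top",195,205,50,50),("rake foot",150,260,50,50),("tape",188,205,30,40),("jar",302,165,28,40),("offcut",272,258,48,60)]:
    r=cv2.matchTemplate(s1[y-8:y+h+8,x-8:x+w+8],s0[y:y+h,x:x+w],cv2.TM_CCOEFF_NORMED);_,v,_,l=cv2.minMaxLoc(r);print(n,"shift px",l[0]-8,l[1]-8,round(v,3))
E
```

```text
centre [-51.   6.] size [38. 64.] ang 88.0 x range -83.0 -20.0
centre [-41. -56.] size [63. 39.] ang 2.0 x range -73.0 -10.0
centre [-44.  53.] size [38. 64.] ang 88.0 x range -75.0 -12.0
centre [ 45. -53.] size [63. 39.] ang 2.0 x range 13.0 77.0
centre [43.  1.] size [64. 38.] ang 5.0 x range 10.0 75.0
centre [51. 57.] size [38. 65.] ang 85.0 x range 19.0 83.0
rake top shift px 0 0 0.965
rake foot shift px 0 0 0.999
tape shift px 0 0 0.965
jar shift px 0 0 0.97
offcut shift px 0 0 0.989
```

```bash
python3 -c "
from bench import *
print(hand_in())"
```

```text
the job is handed in; nothing more can be done
None
```

The six blocks now lie flat in one layer, three in each half of the tray. The rake is back leaning on its stand, and I handed the job in at about 13 s on the robot's clock.

**How it went:** The tool can only point straight down, so I swung the rake upright on its ledge between the open fingers before gripping it. One stroke just above the lower blocks then sent all three top blocks into the near half. After that I set the rake back on its ledge and tipped it back against the board. The first set-down landed about 6 mm out from the board with 16 N of push. I lifted it, moved it in and set it down again.

**Last checks, from the cameras:**
- **Blocks:** Measured along the tray from the dark line, the near three span −83 to −10 mm and the far three +10 to +83 mm, all flat.
- **Rake, tape measure, jar and offcut:** They show 0 px shift from the first scene picture, so they are where they started.
- **Robot:** The gripper was open and clear of everything, and it never touched a block.

No check failed or disagreed. Two small errors never mattered: the tool had tilted about 1.5–2° by the end, and the rake's height in the grip was only known to about 4 mm.

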